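Bond a phone screen with the pedal-operated press

ROBOT

A 7-joint arm with a two-finger parallel gripper is mounted at the origin on a cart in front of the work surface, level with it; the furniture and walls round the work are solid. World frame = base frame: x ahead of the robot, y to its left, z up, the work surface at z = 0. Lengths are in mm, angles in degrees, forces in N, time in s.
With the tool pointing down it reaches from about 425 to 950 mm from the base axis. Payload 4.7 kg.
Tool frame: the origin (TCP) lies on the front face of the gripper's body, between the roots of the fingers; the fingertips stand 70 mm ahead of it and the grasp point (between the pads) lies 51 mm ahead of it (ctrl.nose_length is the distance from the TCP to the fingertips, in mm); z points along the fingers, y is the line along which they close (so a half turn about z gives the same grasp; the last joint's range is limited). The gripper opens to 87 mm and grips with 3 to 60 N. Pads are 19 mm wide; open, the fingers measure 117 mm over their backs; the gripper's body (75 mm by 190 mm) begins 51 mm behind the grasp point.
Start: joints at [-1.656, 26.849, -2.785, 87.806, 1.381, 65.374, -4.715], TCP at [675.013, 0.043, 292.273] pointing down, gripper open.
Joint ranges: [-148.3, 148.3], [-19.14, 114.17], [-79.39, 73.82], [5.75, 140.21], [-59.74, 239.74], [12.07, 113.84], [-152.46, 152.46]. Speed limits (degrees/s): [147.25, 147.25, 180, 180, 180, 180, 180].

INTERFACE

Orientations are given as [roll, pitch, yaw] about the fixed x, y, z axes, in that order (R = Rz(yaw) Ry(pitch) Rx(roll)).
In Python, from rig import ctrl, cams, hand_in, status gives the robot as it stands. The module is installed in compiled form; this text tells all that it offers. Calls block until the motion is done:
- ctrl.reach(position, orientation): joint-space move of the TCP to a pose.
- ctrl.line_to(position, rotation=None, v=150, stop_force=None): straight line of the TCP; rotation=None keeps the orientation; v is the mean speed in mm/s. With stop_force (N) it stops when the force on the tool has changed by that much, and returns True; else False.
- ctrl.movej(angles): joint-space move.
- ctrl.command_gripper(opening, effort=None): finger opening in mm; effort is the grip in N (None keeps the last); returns when the fingers have stopped.
- ctrl.hold(seconds).
- ctrl.inverse_kinematics(position, orientation): joint angles nearest the present ones, or None.
- cams.snapshot(name): name is "scene" or "side" or "wrist"; returns the picture (400x640x3 uint8, red, green, blue); there is no depth.
- cams.calibration(name): a dict with "fx", "fy", "cx", "cy" (pixels), "D" ([k1, k2, p1, p2, k3] as OpenCV has them; the pictures are not rectified), "origin" and "attitude" of the camera in the world; the wrist camera has in their place "mount" (4x4, takes a point from camera to tool coordinates, whose origin is the TCP and whose axes are the flange's). Camera axes: x right, y down, z forward; pixel columns grow to the right and rows downward; lengths in mm; the calibration is good to about 2 mm. A picture is of the moment at which its call begins: read the wrist's pose just before it. calibration takes no time and is no camera call.
A pose or a line that the arm cannot do raises ctrl.MotionError and nothing moves.
- hand_in(): hands the job in; it is judged then, once.
Trained networks look in the newest picture that a camera, given by its name, has taken for a name from the list of things; names that differ only in an ending like _2 or _b are one class to them, and where a whole thing is asked for, a point or a joint stands for the part that bears it (a point fixed in the world has none). Each returns a list of dicts, best first, with "conf" (0 to 1); they miss things now and then, are a little off and sometimes report something else, mostly with a low value. They report only what shows in the picture. A call takes as long as a camera call. They do not tell look-alikes from the thing itself.
- cams.cut_out(camera, target): "region" (400x640 bool, what is visible of it) and "point" ([column, row] in pixels, amid what is visible of it).
Readings, each from a call of its own:
- status.read_t(): time.
- status.read_joint_positions(): joint angles.
- status.read_joint_velocities(): joint speeds.
- status.read_joint_torque(): joint torques, N m.
- status.read_eef_pos(): TCP position.
- status.read_ee_rot(): TCP orientation.
- status.read_force(): force on the tool from outside, world axes, zero at the start.
- status.read_wrist_torque(): the same for the moment, N m.
- status.read_grip_width(): finger opening in mm.
- status.read_gripper_force(): force on a finger pad.
Only numpy, scipy, OpenCV 4.12 (cv2) and the standard library are available. Lean on these libraries where they do the work, as an engineer would, in place of code of your own. Each camera call takes 0.05 s, during which the arm holds its last target. There are 200 camera calls.

TASK

Slide the phone along the bed of the small bonding press until its far end rests against the stop bar under the bridge. Then gently press the press's spring pedal down to its stop, keep it down for at least one second so that the pad bonds the screen, and let it come all the way up again, with the phone still against the stop. Do not press the pedal before the phone is home, be gentle with the phone and the pedal, and leave the cutters, tin and roll of tape where they are.

Things in the scene. Friction and masses are not known exactly. Their poses are not given: they have to be found in the camera images.
- phone_mid (a point): Centre of the phone, half-way up: a flat black slab 160 long, 75 wide, 9 thick, about 0.19 kg, lying on the press bed, length along the bed (point y axis; z up). Its near end, to be pushed, is 80 mm from here. At the start its far part is already between the guide rails and it lies 50 to 90 mm short of the stop. Its glass bears no more than about 35 N from the fingers.
- nest (a point): Where the phone's centre is when it is home, 16.5 mm above the bench. x axis: the way the phone slides (away from the robot); y across the bed; z up. The bed's top is 4.5 mm below this point. White guide rails 10 mm high, 81 mm apart, run from 75 mm before this point to the steel stop bar (14 mm high), which is 80 mm beyond it.
- tread (a point): Where to press the pedal: top of the foam-rubber tread (68 wide, 80 long) on its sloping plate, on the middle line, 30 mm from the free end. Axes with the pedal up: x toward the hinge, 115 mm away; y across; z up. Pedal up, this point is about 70 mm above the bench; at the stop 42 mm, and some 5 mm further from the hinge. Base 170 x 100 mm, fixed; hinge cheeks 50 mm high at the far end.
- treadle (a joint): Angle of the pedal: 0 = fully up (sprung), 0.25 rad = at its stop. The spring takes about 4 N at the tread to start moving and about 10 N at the stop; released, it rises by itself. The foam tread gives about 1 mm per 8 N beyond 8 N. More than about 45 N would strain it.
- press: The bonding press, fixed to the bench; origin at bench height 40 mm before the nest; axes as the nest's. Aluminium bed 12 thick. A thumb slot 48 mm wide is cut through the bed along its middle line, open to the bench top, from the bed's near edge (180 mm before the nest) to 60 mm before the nest: fingertips in it can push the phone's near end without touching the bed, right to home.
- press_pad: Black rubber pad 42 x 56 x 8 mm under the bridge; origin in the middle of its underside, 80 mm beyond the press origin. It hangs 17 mm above the phone and comes down as the pedal is pressed, meeting the phone at about 0.21 rad of the pedal. The bridge (168 mm high, posts 128 mm apart) begins 15 mm beyond the nest.
- pedal: The whole spring pedal unit that works the press, fixed to the bench beside it (left or right): dark steel base with a sloping plate. Origin at bench height under the middle of its base; x toward the hinge; the hinge axis is 65 mm beyond it, 32 mm above the bench.
- cutters_red: Cutters with red handles, 158 mm long, lying on the bench; leave alone.
- flux_tin: Round tin with a lid, 59 mm across, 18 high; leave alone.
- tape_roll: Roll of black tape, 73 mm across, 19 high; leave alone.
- phone: The phone (see phone_mid); origin in the middle of its underside.
Things that resemble listed ones, but are neither listed nor needed, are in the scene too. There is more than one size of the phone; the job needs the larger.

How it is judged (in metres and radians):
On the way, in this order (a step that is already met when the one before it is completed fails the run):
1. the phone is home against the stop (horizontal distance between phone_mid and nest below 0.006 m and angle between phone's own z axis and vertical below 0.06 rad), for 0.2 s.
2. the pedal is held at its stop for a second with the pad pressing on the phone (value of joint treadle above 0.23 rad and contact force between press_pad and phone above 1 N and horizontal distance between phone_mid and nest below 0.006 m), for 1 s.
At the end, for the whole second after the job is handed in: The phone lies flat and at rest in the press with its centre within 6 mm of the home point, and the pedal is fully up again (under 0.02 rad) (all of step 1 and value of joint treadle below 0.02 rad and linear speed of phone below 0.02 m/s); the robot touches nothing.
It fails at once if the pedal is pressed while the phone is not home (value of joint treadle above 0.1 rad and horizontal distance between phone_mid and nest above 0.008 m).
It fails at once if the pedal is pushed with more than 45 N (contact force between pedal and the fingers above 45 N or contact force between pedal and the arm above 45 N).
It fails at once if the phone is pushed with more than 35 N (contact force between phone and the fingers above 35 N or contact force between phone and the arm above 35 N).
It fails at once if a bystander is moved by more than 20 mm (distance of any of cutters_red, flux_tin, tape_roll from where it was at the start of the episode above 0.02 m).
It also fails if it takes over 45 s, if anything falls off the work surface, if the arm or the gripper's body presses on something with over 40 N, if the wrist force passes 120 N, or if a joint passes its speed limit or range.

## Working session

There is one attempt and no reset: what is moved stays moved. The work goes in short steps, each a Python script; the robot and the scene stay as the last script left them, time stands still between calls to the robot, and variables do not carry over. Pictures are saved under pics/ and viewed, at most 13 in all, crops included, and the job is handed in when it is done.

```bash
mkdir -p pics
python3 - <<'E'
from rig import ctrl,cams,status
import cv2,numpy as np
ims=[]
for c in ["scene","side"]:
    im=cams.snapshot(c); k=cams.calibration(c); print(c,k)
    cv2.imwrite(f"pics/{c}0.png",im[:,:,::-1])
    for t in ["phone","press","press_pad","pedal","tread","cutters_red","flux_tin","tape_roll"]:
        for d in cams.cut_out(c,t)[:3]:
            r=np.argwhere(d["region"]); print(t,round(d["conf"],2),np.round(d["point"]),r.min(0)[::-1],r.max(0)[::-1],len(r))
print(status.read_t(), status.read_ee_rot())
E
```

```text
scene {'fx': 520.3779937885517, 'fy': 520.3779937885517, 'cx': 316.2025833964439, 'cy': 204.23478052634803, 'D': array([-0.14022553,  0.        ,  0.        ,  0.        ,  0.        ]), 'origin': array([ 92.01098191, 968.70083336, 828.77712709]), 'attitude': array([-1.24424385e+02, -4.91594297e-02, -1.55591366e+02])}
phone 0.89 [278. 232.] [246 216] [310 246] 1124
phone 0.65 [383. 189.] [365 182] [401 202] 414
press 0.73 [254. 218.] [224 170] [320 255] 1386
pedal 0.84 [319. 178.] [283 159] [346 200] 1741
tread 0.62 [319. 169.] [293 163] [344 179] 662
cutters_red 0.49 [392. 229.] [380 210] [397 245] 223
tape_roll 0.57 [287. 301.] [272 285] [304 312] 697
side {'fx': 404.75465654322903, 'fy': 404.75465654322903, 'cx': 316.0651595645761, 'cy': 198.45409949701366, 'D': array([0.03074499, 0.        , 0.        , 0.        , 0.        ]), 'origin': array([ 460.80485514, -936.9960127 ,  599.26465502]), 'attitude': array([-119.95448566,    0.39678072,   -5.99366243])}
phone 0.97 [273. 287.] [252 267] [297 308] 1080
phone 0.87 [340. 202.] [310 194] [367 212] 780
press 0.79 [379. 198.] [302 149] [408 220] 2731
press 0.74 [289. 174.] [278 169] [299 183] 263
pedal 0.72 [359. 257.] [324 232] [402 280] 3120
tread 0.64 [358. 250.] [327 231] [393 262] 1391
cutters_red 0.67 [248. 242.] [232 225] [253 262] 322
flux_tin 0.53 [331. 169.] [322 163] [338 174] 179
tape_roll 0.67 [288. 176.] [277 169] [299 183] 279
0.9 [ 1.79993652e+02 -3.23602886e-03  8.99985230e+01]
```

View pics/scene0.png

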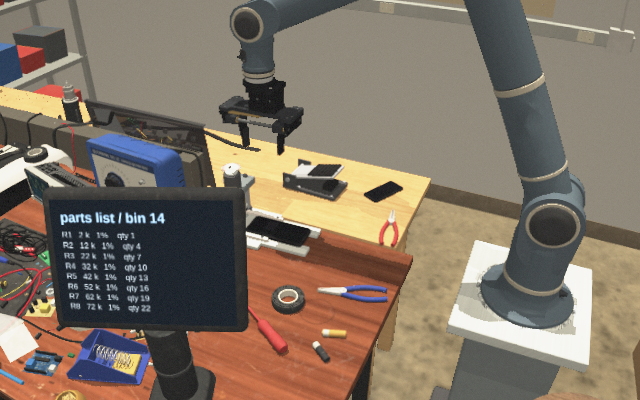

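View pics/side0.png

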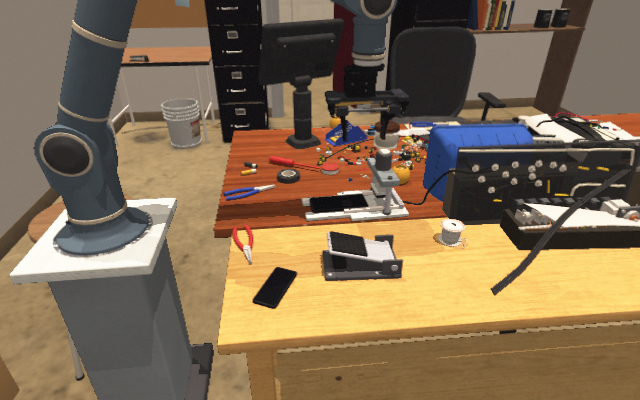

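The press with the larger phone is at scene (278,232) and side (340,202). The pedal is at scene (319,178) and side (359,257). The phone lying loose on the bench, at scene (383,189) and side (273,287), is the look-alike. Next I'll locate these in world coordinates and look with the wrist camera.

```bash
cat > h.py <<'E'
from rig import ctrl,cams,status
import cv2,numpy as np
from scipy.spatial.transform import Rotation as R
def cam(c,pose=None):
    k=cams.calibration(c); K=np.array([[k["fx"],0,k["cx"]],[0,k["fy"],k["cy"]],[0,0,1]])
    if "mount" in k:
        p,e=pose; T=np.eye(4);T[:3,:3]=R.from_euler("xyz",e,degrees=True).as_matrix();T[:3,3]=p
        T=T@k["mount"]; return K,k["D"],T[:3,3],T[:3,:3]
    return K,k["D"],np.array(k["origin"]),R.from_euler("xyz",k["attitude"],degrees=True).as_matrix()
def onz(C,px,z):
    K,D,o,A=C
    u=cv2.undistortPoints(np.array(px,float).reshape(-1,1,2),K,D).reshape(-1,2)
    d=np.c_[u,np.ones(len(u))]@A.T
    return o+d*((z-o[2])/d[:,2])[:,None]
def proj(C,P):
    K,D,o,A=C
    return cv2.projectPoints((np.atleast_2d(P)-o)@A,np.zeros(3),np.zeros(3),K,D)[0].reshape(-1,2)
def wsnap(name):
    pose=status.read_eef_pos(),status.read_ee_rot(); im=cams.snapshot("wrist")
    cv2.imwrite(f"pics/{name}.png",im[:,:,::-1]); np.savez(f"{name}.npz",p=pose[0],e=pose[1]); return cam("wrist",pose),im
def wload(name):
    d=np.load(f"{name}.npz"); return cam("wrist",(d["p"],d["e"]))
E
python3 - <<'E'
from h import *
np.set_printoptions(precision=1,suppress=True)
S,D=cam("scene"),cam("side")
for n,a,b,z in [("phone",(278,232),(340,202),16),("other",(383,189),(273,287),4),("pedaltread",(319,169),(358,250),65),("cutters",(392,229),(248,242),5),("tape",(287,301),(288,176),10)]:
    print(n,onz(S,a,z)[0],onz(D,b,z)[0])
C,im=wsnap("w0")
print(C[2],C[3][:,2], cams.calibration("wrist")["mount"])
for t in ["phone","press","pedal","tread"]:
    for d in cams.cut_out("wrist",t)[:3]: print(t,d["conf"],d["point"])
E
```

```text
phone [618.6  43.8  16. ] [627.9  42.   16. ]
other [ 442.9 -280.8    4. ] [ 433.7 -275.     4. ]
pedaltread [ 618.9 -213.4   65. ] [ 620.7 -247.    65. ]
cutters [ 359.3 -103.9    5. ] [ 374.1 -106.5    5. ]
tape [488.  249.7  10. ] [488.7 235.3  10. ]
[676.2  78.1 385.2] [ 0.  -0.3 -1. ] [[ -0.   -1.   -0.3  78. ]
 [  1.   -0.    0.    1.2]
 [ -0.   -0.3   1.  -93. ]
 [  0.    0.    0.    1. ]]
phone 0.86 [270.7, 136.9]
press 0.85 [369.1, 131.0]
pedal 0.63 [276.5, 317.4]
tread 0.73 [271.3, 330.6]
```

View pics/w0.png

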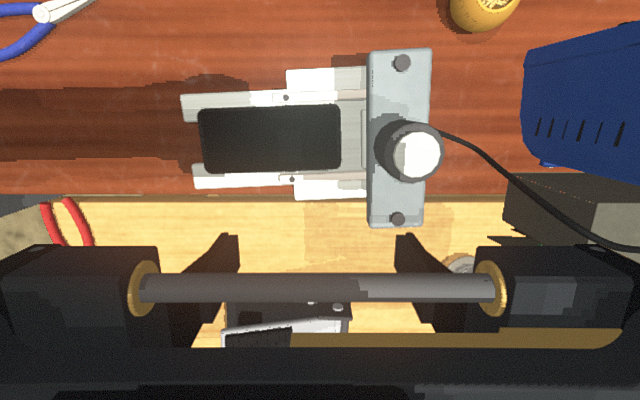

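The wrist view shows the press with its bridge at image right (400,140), the phone spanning (200–341, 105–172), and the pedal hidden behind the gripper at (275,320). The bed runs roughly along +x. I'll take closer views of the press and the pedal.

Run:
```python
from h import *
np.set_printoptions(precision=1,suppress=True)
for n,p in [("w1",[580,0,250]),("w2",[600,-290,270])]:
    ctrl.line_to(p,v=200); C,im=wsnap(n)
    for t in (["phone"] if n=="w1" else ["pedal","tread"]):
        for d in cams.cut_out("wrist",t)[:2]:
            c=max(cv2.findContours(d["region"].astype(np.uint8),0,2)[0],key=cv2.contourArea)
            r=cv2.minAreaRect(c); print(t,d["conf"],d["point"],cv2.boxPoints(r).ravel())
            if t=="phone": print(onz(C,cv2.boxPoints(r),21))
            if t=="tread": print(onz(C,cv2.boxPoints(r),70))
a,b=[cv2.imread(f"pics/{n}.png") for n in("w1","w2")]
cv2.imwrite("pics/c1.png",cv2.resize(a[:260,:600],None,fx=1.33,fy=1.33,interpolation=3))
```

```text
phone 0.81 [358.6, 140.3] [276.  108.9 436.6 102.2 439.7 175.5 279.1 182.2]
[[543.4  74.1  21. ]
 [699.6  80.1  21. ]
 [710.7   7.5  21. ]
 [543.9   0.6  21. ]]
phone 0.6 [214.4, 342.9] [203. 338. 232. 338. 232. 346. 203. 346.]
[[ 445.5 -193.3   21. ]
 [ 480.5 -193.5   21. ]
 [ 479.6 -205.2   21. ]
 [ 444.4 -204.9   21. ]]
pedal 0.83 [351.5, 105.8] [267.4 163.5 270.2  56.  446.2  60.5 443.4 168. ]
tread 0.7 [343.5, 111.6] [266.4 152.3 271.2  63.6 428.2  72.1 423.4 160.7]
[[ 555.3 -252.4   70. ]
 [ 562.7 -176.9   70. ]
 [ 697.1 -183.5   70. ]
 [ 700.6 -260.    70. ]]
```

View pics/c1.png

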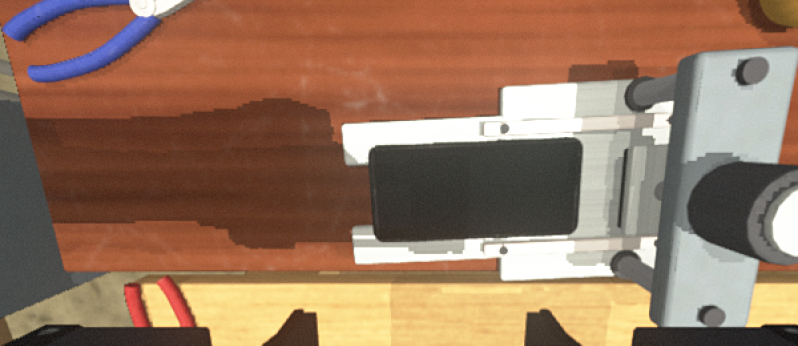

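View pics/w2.png

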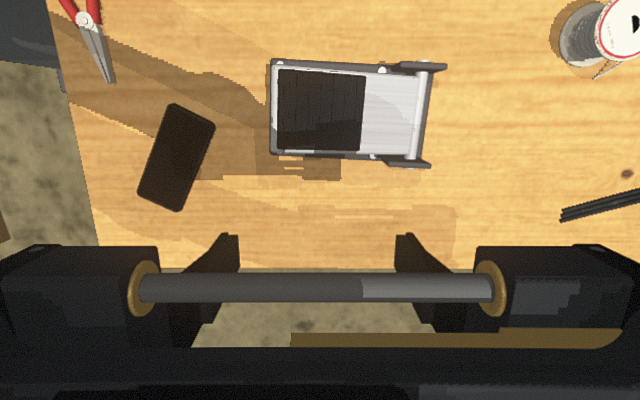

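The c1 crop (scaled 1.33x) confirms that the phone in the press is the 160-long one, with corners at (370,145), (580,137), (578,232) and (375,241). The bed's near edge runs (343,125)–(357,264). In w2 the pedal's foam tread spans (278,70)–(362,150), its hinge is at (425,115), and the smaller look-alike phone is at (176,157).

Run:
```python
from h import *
np.set_printoptions(precision=1,suppress=True)
C=wload("w1"); s=1.33
def q(n,px,z,C=C,s=s): r=onz(C,np.array(px)/s,z); print(n,r[:,:2].tolist() and np.round(r[:,:2],1).tolist()); return r
ph=q("phone",[(370,146),(581,137),(578,232),(375,241)],21)
print("size",np.linalg.norm(ph-np.roll(ph,-1,0),axis=1),"mid",ph.mean(0))
q("bed near corners",[(343,125),(357,264)],12)
q("bed wide part",[(501,87),(502,279)],12)
q("rail begin L outer/inner,R",[(484,123),(484,135),(484,245),(484,256)],22)
q("rail far L inner,R inner",[(640,128),(640,236)],22)
q("stop line z14/26",[(627,150),(620,225)],12); q("stop26",[(627,150),(620,225)],26)
C2=wload("w2")
q("tread free end",[(278,69),(277,150)],79,C2,1); q("tread hinge side",[(366,75),(361,151)],54,C2,1)
q("base corners free",[(270,60),(272,156)],8,C2,1)
q("hinge cheeks top",[(445,63),(431,166)],50,C2,1)
q("hinge bar ends",[(423,70),(413,158)],32,C2,1)
```

```text
phone [[545.5, 73.2], [699.8, 79.3], [705.3, 8.6], [546.9, 1.6]]
size [154.5  70.9 158.5  71.7] mid [624.4  40.7  21. ]
bed near corners [[524.9, 88.1], [530.6, -19.9]]
bed wide part [[641.2, 114.2], [650.1, -32.9]]
rail begin L outer/inner,R [[628.5, 89.2], [628.9, 80.9], [632.4, -1.5], [632.8, -10.4]]
rail far L inner,R inner [[741.3, 85.4], [753.2, 5.6]]
stop line z14/26 [[738.8, 69.8], [741.4, 12.3]]
stop26 [[732.2, 70.2], [734.7, 15.1]]
tread free end [[569.4, -182.0], [566.2, -249.0]]
tread hinge side [[646.3, -184.4], [644.7, -253.2]]
base corners free [[553.4, -166.4], [551.6, -265.4]]
hinge cheeks top [[718.0, -174.0], [715.5, -268.6]]
hinge bar ends [[704.3, -178.1], [702.4, -263.5]]
```

Run:
```python
from h import *
np.set_printoptions(precision=1,suppress=True)
q=[180,0,-177.3]; u=np.array([np.cos(np.radians(2.7)),np.sin(np.radians(2.7)),0])
near=np.array([527.8,34.3,0])
ctrl.command_gripper(0,10)
p=near-13*u
ctrl.reach([p[0],p[1],250],q); print(status.read_joint_positions())
r=ctrl.line_to([p[0],p[1],100],v=150)
r=ctrl.line_to([p[0],p[1],76],v=40,stop_force=6); print("down",r,status.read_eef_pos(),status.read_grip_width(),status.read_t())
if not r:
    f0=status.read_force()
    e=p+60*u; r=ctrl.line_to([e[0],e[1],76],v=35,stop_force=7)
    print("push1",r,status.read_eef_pos(),status.read_force()-f0)
    cv2.imwrite("pics/s1.png",cams.snapshot("side")[100:300,200:500,::-1].repeat(2,0).repeat(2,1))
```

```text
[ 11.3  16.4 -23.4 110.9   8.   54.2  76.5]
down False [514.9  33.8  75.9] 0.5105494069798977 8.3667
push1 False [574.7  36.5  76.1] [-0.6  1.4  0.2]
```

View pics/s1.png

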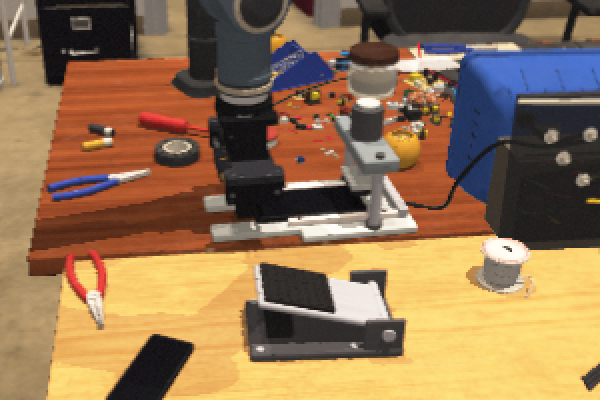

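The side view shows the fingers in the slot behind the phone, which is moving along cleanly. I'll continue to the stop, expected with the tool at x ≈ 617.

Run:
```python
from h import *
np.set_printoptions(precision=1,suppress=True)
u=np.array([np.cos(np.radians(2.7)),np.sin(np.radians(2.7)),0])
p=np.array(status.read_eef_pos()); f0=status.read_force()
e=p+60*u; r=ctrl.line_to([e[0],e[1],76],v=20,stop_force=8)
p=np.array(status.read_eef_pos()); print(r,p,status.read_force()-f0)
ctrl.hold(.3); print(status.read_force()-f0,status.read_t())
if r:
    b=p-40*u; ctrl.line_to([b[0],b[1],76],v=60)
    im=cams.snapshot("side"); d=cams.cut_out("side","phone"); S=cam("side")
    nest=(p+90*u); nest[2]=16.5; print("nest est",nest)
    for x in d: print(x["conf"],x["point"],onz(S,x["point"],21))
    cv2.imwrite("pics/s2.png",cv2.resize(im[140:240,260:440,::-1],None,fx=4,fy=4,interpolation=3))
```

```text
True [612.5  38.3  75.3] [ 0.6 -1.2  0.9]
[ 0.7 -1.   0.6] 12.4167
nest est [702.4  42.6  16.5]
0.92 [273.1, 287.9] [[ 434.7 -296.7   21. ]]
```

View pics/s2.png

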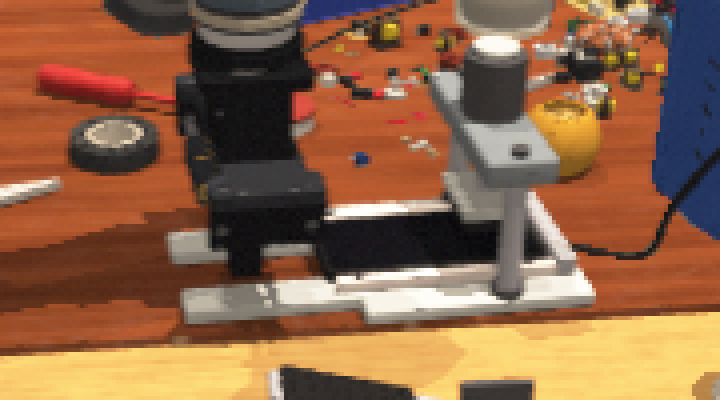

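The tool stopped at x=612.5, 4–5 mm short of where I expected it. The side crop shows the phone's far end close to the stop bar at about (545,250). I'll push once more, a bit more firmly, then measure the gap between the bed edge and the phone's near end from above, which should be 100 mm.

Run:
```python
from h import *
np.set_printoptions(precision=1,suppress=True)
u=np.array([np.cos(np.radians(2.7)),np.sin(np.radians(2.7)),0])
p=np.array(status.read_eef_pos())
e=p+60*u; r=ctrl.line_to([e[0],e[1],76],v=20,stop_force=14)
p=np.array(status.read_eef_pos()); print(r,p)
b=p-50*u; ctrl.line_to([b[0],b[1],76],v=100); ctrl.line_to([b[0],b[1],220],v=200)
ctrl.reach([580,0,250],[180,0,90]); C,im=wsnap("w3")
for d in cams.cut_out("wrist","phone")[:1]:
    c=max(cv2.findContours(d["region"].astype(np.uint8),0,2)[0],key=cv2.contourArea); print(cv2.boxPoints(cv2.minAreaRect(c)))
cv2.imwrite("pics/c3.png",cv2.resize(im[60:260,200:560,::-1],None,fx=2.2,fy=2.2,interpolation=3)); print(status.read_t())
```

```text
True [613.5  38.4  75. ]
[[356.9 103. ]
 [507.   97.9]
 [509.6 174.3]
 [359.5 179.4]]
18.2
```

View pics/c3.png

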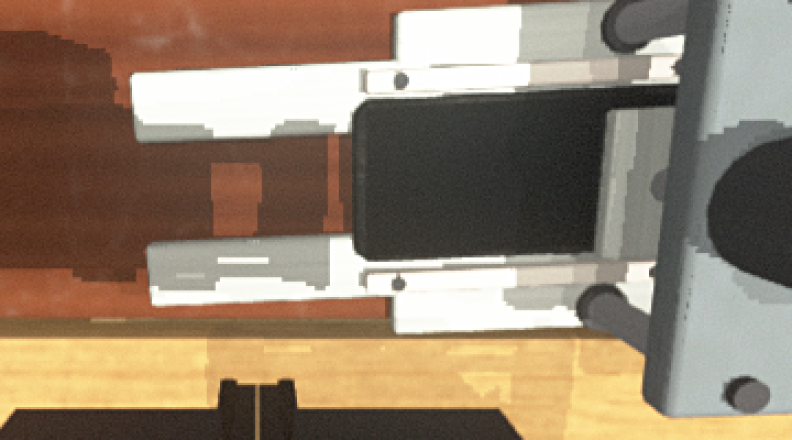

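The phone's near end, at (353–357), sits about 4 mm before the rail start at (362). That matches the expected 5 mm, so the phone is home. Next is the pedal.

Run:
```python
from h import *
np.set_printoptions(precision=1,suppress=True)
x,y=597,-217
ctrl.line_to([x,y,200],v=250); ctrl.line_to([x,y,152],v=120)
f0=np.array(status.read_force()); log=[]
r=ctrl.line_to([x-4,y,107],v=22,stop_force=19)
p=np.array(status.read_eef_pos()); print(r,p,p[2]-70,np.array(status.read_force())-f0,status.read_t())
ctrl.hold(.3); print(status.read_eef_pos(),np.array(status.read_force())-f0)
cv2.imwrite("pics/s4.png",cv2.resize(cams.snapshot("side")[140:300,260:440,::-1],None,fx=3.5,fy=3.5,interpolation=3))
```

```text
True [ 592.7 -217.1  111.3] 41.31578390494309 [-4.7  1.4 12.5] 21.5667
[ 592.6 -217.   111.5] [-3.9  0.5 10.5]
```

View pics/s4.png

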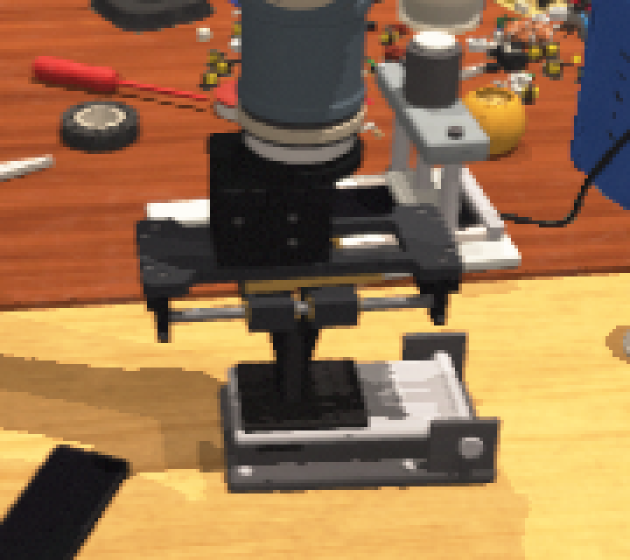

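The pedal is down at its stop, with the tip 41.5 mm up. I'll press about 1.5 mm further for margin, hold, then release slowly.

Run:
```python
from h import *
np.set_printoptions(precision=1,suppress=True)
p=np.array(status.read_eef_pos()); f=np.array(status.read_force())
r=ctrl.line_to([p[0],p[1],p[2]-1.8],v=6,stop_force=14)
ctrl.hold(.8); print(r,status.read_eef_pos(),np.array(status.read_force()))
ctrl.hold(1.0); print(status.read_force(),status.read_t())
p=np.array(status.read_eef_pos())
ctrl.line_to([p[0]+4,p[1],148],v=30); ctrl.line_to([p[0]+4,p[1],250],v=150)
ctrl.line_to([580,0,250],v=250); print(status.read_t(),status.read_force())
C,im=wsnap("w5")
s=cams.snapshot("side")
a=cv2.resize(im[60:260,200:560,::-1],(540,300),interpolation=3); b=cv2.resize(s[140:290,260:530,::-1],(540,300),interpolation=3)
cv2.imwrite("pics/c5.png",np.vstack([a,b]))
```

```text
False [ 592.9 -217.1  111.2] [-5.4  2.4 11.9]
[-5.1  2.1 14.4] 24.0833
27.375 [ 0.5 -0.1 -0. ]
```

View pics/c5.png

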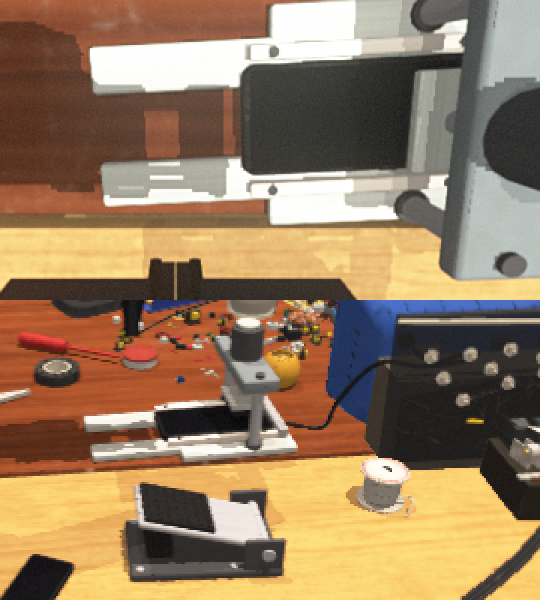

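The phone is still home and the pedal is back up. The hold force was modest at 12–14 N, so I'll use the remaining time for a second, firmer press (about 25 N, well under 45 N) to be sure the stop was reached.

Run:
```python
from h import *
np.set_printoptions(precision=1,suppress=True)
x,y=597,-217
ctrl.line_to([x,y,180],v=300); ctrl.line_to([x,y,150],v=120)
r=ctrl.line_to([x-4,y,112],v=25,stop_force=26)
if not r: r=ctrl.line_to([x-4,y,106],v=10,stop_force=18)
for i in range(4): ctrl.hold(.35); print(r,status.read_eef_pos(),status.read_force())
p=np.array(status.read_eef_pos())
ctrl.line_to([x,y,148],v=35); ctrl.line_to([x,y,250],v=200)
ctrl.line_to([580,-20,250],v=250); print(status.read_t(),status.read_force())
C,im=wsnap("w6"); s=cams.snapshot("side")
a=cv2.resize(im[60:260,200:560,::-1],(540,300),interpolation=3); b=cv2.resize(s[140:290,260:530,::-1],(540,300),interpolation=3)
cv2.imwrite("pics/c6.png",np.vstack([a,b]))
```

```text
True [ 592.3 -217.1  110.9] [-3.3  1.2 14.2]
True [ 592.3 -217.1  110.9] [-4.8  1.  14.8]
True [ 592.3 -217.1  110.8] [-4.3  1.9 15.6]
True [ 592.3 -217.1  110.9] [-4.2  0.6 15.9]
35.35 [ 0.1 -0.7 -0.1]
```

View pics/c6.png

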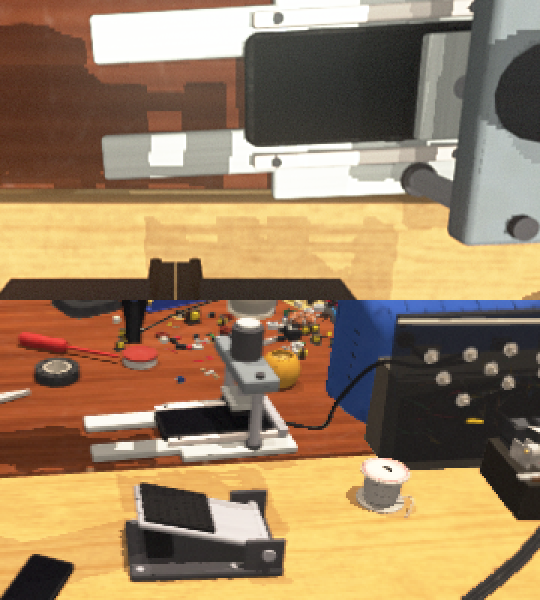

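The second press bottomed at nearly the same depth with more force, so it was at the hard stop. In the last picture the phone is home, the pedal is up and the arm is clear.

```bash
python3 -c "
from rig import hand_in
print(hand_in())"
```

```text
the job is handed in; nothing more can be done
None
```

The job is handed in but no verdict came back: the phone is against the stop, the pedal was held down over a second (twice, about 12–16 N) and is fully up again, and the robot is clear of everything.

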